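# Fit the reamer on the citrus juicer and hold it down on its start switch

## Robot

A 6-joint arm with a two-finger parallel gripper is mounted at the origin on a cart in front of the work surface, level with it; the furniture and walls round the work are solid. World frame = base frame: x ahead of the robot, y to its left, z up, the work surface at z = 0. Lengths are in m, angles in rad, forces in N, time in s.
With the tool pointing down it reaches from about 0.35 to 0.725 m from the base axis. Payload 4.3 kg.
Tool frame: the origin (TCP) lies between the finger pads; the fingertips stand 17 mm ahead of it and the grasp point (between the pads) lies 2 mm behind it; z points along the fingers, y is the line along which they close (so a half turn about z gives the same grasp; the last joint's range is limited). The gripper opens to 85 mm and grips with 20 to 120 N. Pads are 22 mm wide; open, the fingers measure 114 mm over their backs; the gripper's body (76 mm by 85 mm) begins 54 mm behind the grasp point. The pads swing forward as they close: fully open they stand 13 mm farther back than shut.
Start: joints at [-1.405, 0.377, 0.081, 1.274, 0, 1.46], TCP at [0.157, -0.553, 0.248] pointing down, gripper open.
Joint ranges: [-2.72, 2.72], [-0.84, 1.66], [-1.02, 1.22], [-1.77, 2.12], [-1.37, 1.28], [-3.14, 3.14]. Speed limits (rad/s): [2.57, 2.57, 3.14, 3.14, 3.14, 3.14].

## Interface

Orientations are given as a unit quaternion [w, x, y, z].
In Python, from bench import manip gives the robot as it stands.
- The arm moves only by the tool play_rows, never from a script. Its argument "plan" is a list of rows, each a list of 6 numbers: the shift along the world's x, y, z scaled (see below), then the turn, a rotation vector about the world's x, y, z scaled (see below). A call has 1 to 5 rows; each row is the pose to reach, as a shift and turn from the pose commanded when the call began; what a row does not reach only later rows make up. The controller multiplies each number of a shift by 0.1 m and each number of a turn by 60 degrees. A row lasts 1/12 s, in which the tool goes at most 41.7 mm and 7.16 degrees, less where a joint would pass 70% of its speed; a pose out of reach is approached as far as the arm can. A call with a number of a shift or a turn outside -1 to 1 is refused whole. A call with a gripper value outside its range is refused whole. "hand" is the gripper's target within -1 to 1 (shut at 1, half-way at 0, fully open at -1), set as the call begins (left out, the last holds). The fingers move at their own pace and stop on an object; "squeeze" is the grip in N (left out, the last holds). Time passes only in rows, so rows that repeat a pose let the fingers close. It gives the time, the measured TCP pose, the force, the opening and the grip force at its end, in the units of the state.
- manip.read_state(): the state, without advancing time (a new reading comes with each control period).
- manip.camera(name): name is "side" or "top" or "wrist"; returns the picture (420x560x3 uint8, blue, green, red); there is no depth.
- manip.calibration(name): a dict with "mtx" (3x3 intrinsics, pixels), "world_from_camera" (4x4, takes a point from camera to world coordinates). Camera axes: x right, y down, z forward; pixel columns grow to the right and rows downward; lengths in m; the calibration is good to about 2 mm. A picture is of the moment at which its call begins: read the wrist's pose just before it. calibration takes no time and is no camera call; for the wrist camera it gives the pose at the moment of the call.
- manip.finish_job(): hands the job in; it is judged then, once.
The state is a dict: "clock": time; "q": joint angles; "joint_velocities": joint speeds; "joint_efforts": joint torques, N m; "eef_pos": TCP position; "orientation": TCP orientation; "ft_force": force on the tool from outside, world axes, zero at the start; "ft_torque": the same for the moment, N m; "gripper_width": finger opening in m; "finger_force": force on a finger pad.
Only numpy, scipy, OpenCV 4.12 (cv2) and the standard library are available. Lean on these libraries where they do the work, as an engineer would, in place of code of your own. Each camera call takes 0.05 s, during which the arm holds its last target. There are 200 camera calls.

## Task

Fit the orange reamer cone to the citrus juicer: set it over the drive spindle, turn it until the splines mesh and it drops fully home, then press it all the way down against the spring of the start switch. Finish while still gripping the cone and holding it pressed down; do not let go. Leave the jars, the mill and the shaker standing where they are.

Things in the scene. Friction and masses are not known exactly. Their poses are not given: they have to be found in the camera images.
- reamer: Loose orange plastic juicer cone, about 90 g, standing upright on the table: 68 mm tall; ribbed round body 47 mm in diameter with straight sides from 4 to 46 mm height, domed above; a thin skirt 74 mm in diameter and 3.5 mm high at the foot. It is gripped across the body. Origin: centre of the underside; z up to the tip.
- reamer_socket (a point): Mouth of the splined socket in the cone's underside, on its axis, 8 mm above the underside (below it the recess is round, 35 mm wide). The socket is a cross, open 8 to 36 mm above the underside: slots 8.4 mm wide along the cone's own +x, +y, -x and -y. Every quarter turn fits equally. Axes as the cone's.
- juicer: Citrus juicer, fixed to the table: white round motor base, clear jug with a handle at its own -y, white strainer dish on top. 128 mm diameter (handle to 93 mm from the axis); strainer rim 109 mm above the table, strainer floor 88 mm. Origin: centre of the underside; z up.
- spindle_seat (a point): Shoulder of the upright drive spindle (disc 42 mm wide), on its axis, 104 mm above the table while the switch is up: the cone's underside rests on it when home. Resting on unmeshed splines, the underside is 10 mm above it. Moves down with the spindle, does not turn with it.
- spindle_nose (a point): Tip of the spindle, 34 mm above its shoulder: a pilot pin 8.4 mm in diameter with a tapered nose. Below it four steel splines in a cross, 5 mm thick, 27 mm across, flat tops 18 mm above the shoulder. Their angle varies and is not given: look, or feel by turning (within 45 degrees either way). The gearbox holds them against 0.2 N m. The point does not turn with them.
- switch (a joint): How far the spindle is pressed down into the juicer, m: 0 up, 0.008 at the bottom stop. Spring: 3 N to start it moving, 7.8 N at the bottom. It also gives when the cone is pressed on it unmeshed.
- honey_jar: Bystander: glass jar with a red cap, 60 mm wide, 86 mm tall. Origin: centre of the underside.
- jam_jar: Bystander: jam jar with a pale cap, 62 mm wide, 99 mm tall. Origin: centre of the underside.
- pepper_mill: Bystander: wooden pepper mill, 58 mm wide, 150 mm tall. Origin: centre of the underside.
- salt_shaker: Bystander: grey salt shaker, 44 mm wide, 90 mm tall. Origin: centre of the underside.

How it is judged:
On the way, in this order (a step that is already met when the one before it is completed fails the run):
1. the cone is lifted clear of the table (height (world z) of reamer above 0.05 m), for 0.2 s.
2. the splines are meshed and the cone is home on the spindle's shoulder (horizontal distance between reamer and spindle_seat below 0.004 m and z of reamer in the frame of spindle_seat below 0.003 m and angle between reamer's own z axis and vertical below 0.1 rad), for 0.2 s.
At the end, for the whole second after the job is handed in: The cone sits meshed on the spindle (within 4 mm of its axis, upright within 0.1 rad, its underside within 3 mm of the shoulder), the switch is pressed down more than 5 of its 8 mm, and the fingers are still on the cone, through the last second (all of step 2 and value of joint switch above 0.005 m and contact force between the fingers and reamer above 1 N); the arm keeps its last pose, push and grip.
It fails at once if a jar, the mill or the shaker was pushed more than 3 cm or knocked over (distance of any of honey_jar, jam_jar, pepper_mill, salt_shaker from where it was at the start of the episode above 0.03 m or angle between any of honey_jar, jam_jar, pepper_mill, salt_shaker's own z axis and vertical above 0.5 rad).
It also fails if it takes over 58 s, if anything falls off the work surface, if the arm or the gripper's body presses on something with over 40 N, if the wrist force passes 120 N, or if a joint passes its speed limit or range.

## Working session

There is one attempt and no reset: what is moved stays moved. The work goes in short steps, Python scripts to look and compute and a tool call to move; the robot and the scene stay as the last step left them, time stands still between calls to the robot, and variables do not carry over. Pictures are saved under pics/ and viewed, at most 10 in all, crops included, and the job is handed in when it is done.

Besides the shell and the picture viewer there is one more tool, called after "Emit:" as name(argument=value, ...) on one line, values as JSON. play_rows: Moves the arm, as the interface text tells. Shifts and turns lie within -1 to 1; 1 stands for 0.1 m of shift or 60 degrees of turn. Its arguments: {"type":"object","properties":{"plan":{"type":"array","items":{"type":"array","items":{"type":"number","minimum":-1,"maximum":1}}},"hand":{"type":"number"},"squeeze":{"type":"number"}},"required":["plan"]}

```bash
mkdir -p pics; python3 - <<'E'
from bench import manip
import cv2
s=manip.read_state();print(s)
for n in("side","top"):
    im=manip.camera(n);cv2.imwrite(f"pics/{n}0.png",im)
    c=manip.calibration(n);print(c["mtx"],c["world_from_camera"])
E
```

```text
{'clock': 0.0, 'q': array([-1.40528140e+00,  3.78052179e-01,  7.96627931e-02,  1.27443413e+00,
       -1.21473027e-05,  1.46049257e+00]), 'joint_velocities': array([ 3.99999510e-04,  8.95063561e-04, -9.33404868e-07,  1.22867023e-03,
       -6.39429929e-04,  3.10750476e-04]), 'joint_efforts': array([ 1.27240302e-03, -4.63597405e+01,  2.69878095e+01,  2.07468850e-02,
       -2.59566508e-05,  1.40261554e-05]), 'eef_pos': array([ 0.15649007, -0.55265148,  0.24738137]), 'orientation': array([-1.01303824e-03,  9.90505059e-01,  1.37472545e-01, -3.40485788e-05]), 'ft_force': array([-0.21728942, -0.08366852,  0.28035728]), 'ft_torque': array([ 0.00094473,  0.01953331, -0.02996507]), 'finger_force': 0.0, 'gripper_width': 0.08538700767885454}
[[385.72167052   0.         277.6126664 ]
 [  0.         385.72167052 211.14929376]
 [  0.           0.           1.        ]] [[-0.95849913 -0.11169267  0.26230549  0.43914514]
 [-0.28453393  0.43249213 -0.85556473  0.86346175]
 [-0.01788475 -0.89469286 -0.44632368  0.48821265]
 [ 0.          0.          0.          1.        ]]
[[384.05159428   0.         274.76512389]
 [  0.         384.05159428 209.81026491]
 [  0.           0.           1.        ]] [[ 0.02450468 -0.99812356  0.0561149   0.60816683]
 [-0.99963338 -0.02511103 -0.01012598  0.11832888]
 [ 0.01151608 -0.05584619 -0.99837297  0.97057061]
 [ 0.          0.          0.          1.        ]]
```

View pics/side0.png

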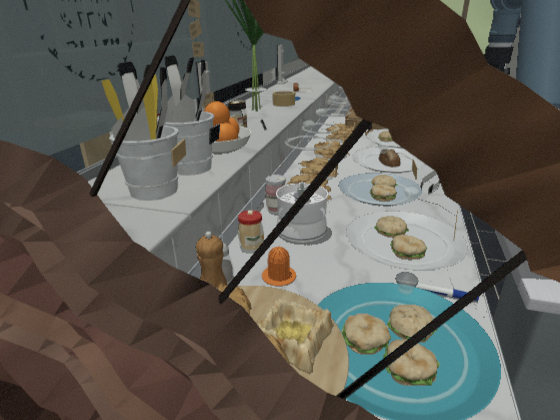

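View pics/top0.png

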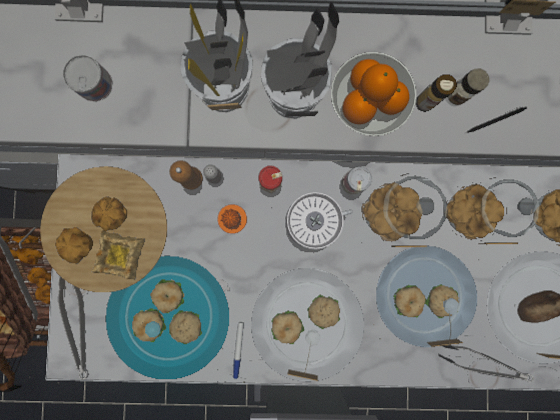

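The side view shows the reamer near (279,265) and the juicer near (302,212). In the top view the reamer is near (232,219), the spindle near (315,221), the mill (182,172), the shaker (212,174), honey (270,177) and jam (357,181). I'll enlarge both.

```bash
python3 - <<'E'
import cv2,numpy as np
a=cv2.imread("pics/top0.png")[175:260,200:360]; b=cv2.imread("pics/side0.png")[170:290,230:350]
a=cv2.resize(a,None,fx=5,fy=5,interpolation=cv2.INTER_CUBIC);cv2.imwrite("pics/topc.png",a)
b=cv2.resize(b,None,fx=5,fy=5,interpolation=cv2.INTER_CUBIC);cv2.imwrite("pics/sidec.png",b)
E
```

```text
(no output)
```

View pics/topc.png

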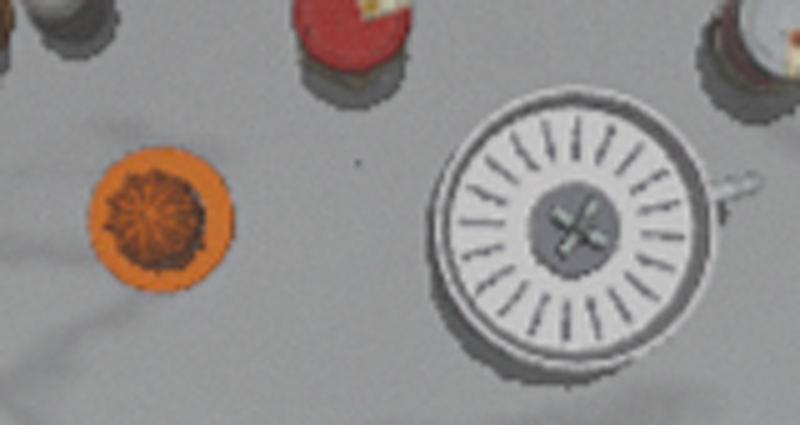

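View pics/sidec.png

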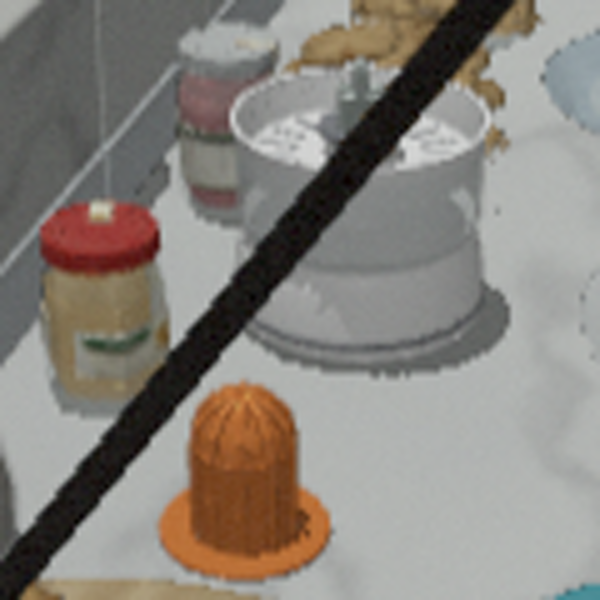

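```bash
cat > h.py <<'E'
import numpy as np
from bench import manip
def ray(n,u,v,c=None):
    c=c or manip.calibration(n);T=np.array(c["world_from_camera"]);d=T[:3,:3]@np.linalg.solve(c["mtx"],[u,v,1]);return T[:3,3],d/np.linalg.norm(d)
def tri(rs):
    A=[np.eye(3)-np.outer(d,d) for o,d in rs];return np.linalg.solve(sum(A),sum(a@o for a,(o,d) in zip(A,rs)))
def onz(r,z): o,d=r;return o+d*(z-o[2])/d[2]
def proj(c,p):
    T=np.linalg.inv(c["world_from_camera"]);q=c["mtx"]@(T[:3,:3]@np.array(p)+T[:3,3]);return q[:2]/q[2]
E
python3 - <<'E'
from h import *
p=lambda x,y,X,Y:((x+.5)/5-.5+X,(y+.5)/5-.5+Y)
t=lambda x,y:ray("top",*p(x,y,200,175)); s=lambda x,y:ray("side",*p(x,y,230,170))
print("cone foot",tri([t(162,220),s(245,532)]),onz(t(162,220),.0035),onz(s(245,532),.0035))
print("cone tip",tri([t(150,215),s(243,383)]))
print("spindle nose",tri([t(578,230),s(360,65)]),"disc top",onz(t(574,229),.104),"rim",onz(t(575,227),.109),"sidenose",onz(s(360,65),.138))
for n,u,v,z in(("mill",181,171,.14),("shaker",212,173,.09),("honey",270,177,.086),("jam",358,181,.099)):print(n,onz(ray("top",u,v),z))
print("wall",onz(ray("top",270,155),0),onz(ray("top",400,155),0))
# spline ends direction
for a,b in(((548,205),(606,250)),((597,203),(560,258))):
    d=onz(t(*a),.122)-onz(t(*b),.122);print(np.degrees(np.arctan2(d[1],d[0])),np.linalg.norm(d))
E
```

```text
cone foot [ 0.63806652  0.21638836 -0.00459338] [0.63767587 0.21553611 0.0035    ] [0.63494397 0.22704198 0.0035    ]
cone tip [0.63807907 0.21469117 0.06907679]
spindle nose [0.6346168  0.02122924 0.1336147 ] disc top [0.63517055 0.01942883 0.104     ] rim [0.63592434 0.0195666  0.109     ] sidenose [0.63295352 0.03181249 0.138     ]
mill [0.7341425  0.31561301 0.14      ]
shaker [0.73896207 0.2560918  0.09      ]
honey [0.73374978 0.12226531 0.086     ]
jam [ 0.72795908 -0.07932257  0.099     ]
wall [0.80242773 0.12407142 0.        ] [ 0.81135482 -0.20876437  0.        ]
53.51692594139624 0.03241280190211859
-32.78644474922874 0.029425679725420498
```

Emit:
play_rows(plan=[[0.3,0.3,0,0,0,0.1],[0.6,0.6,0,0,0,0.2],[0.9,0.9,0,0,0,0.3],[1,1,0,0,0,0.4]], hand=-1, squeeze=40)

```text
clock: 0.43
eef_pos: [0.2588, -0.4494, 0.2479]
orientation: [-0.001, 0.939, 0.344, 0.001]
ft_force: [-0.7, 0.3, 0.1]
gripper_width: 0.0855
finger_force: 0.0
```

Emit:
play_rows(plan=[[0.3,0.3,0,0,0,0.1],[0.6,0.6,0,0,0,0.2],[0.9,0.9,0,0,0,0.3],[1,1,0,0,0,0.4]])

```text
clock: 0.77
eef_pos: [0.3588, -0.3494, 0.248]
orientation: [-0.001, 0.847, 0.532, 0.001]
ft_force: [-0.1, 0.8, 0.5]
gripper_width: 0.0853
finger_force: 0.0
```

Emit:
play_rows(plan=[[0.3,0.3,0,0,0,0.1],[0.6,0.6,0,0,0,0.2],[0.9,0.9,0,0,0,0.3],[1,1,0,0,0,0.4]])

```text
clock: 1.1
eef_pos: [0.459, -0.2496, 0.2479]
orientation: [-0.0, 0.717, 0.697, 0.001]
ft_force: [0.4, 0.0, 0.6]
gripper_width: 0.0853
finger_force: 0.0
```

Emit:
play_rows(plan=[[0.3,0.3,0,0,0,0.1],[0.6,0.6,0,0,0,0.2],[0.9,0.9,0,0,0,0.3],[1,1,0,0,0,0.3]])

```text
clock: 1.43
eef_pos: [0.5591, -0.1494, 0.2476]
orientation: [-0.0, 0.6, 0.8, 0.001]
ft_force: [0.9, -1.6, 0.2]
gripper_width: 0.0851
finger_force: 0.0
```

Emit:
play_rows(plan=[[0,0.4,0,0,0,0],[0,0.8,0,0,0,0],[0,1,0,0,0,0]])

```text
clock: 1.68
eef_pos: [0.5561, -0.0494, 0.2476]
orientation: [-0.001, 0.602, 0.798, 0.0]
ft_force: [-0.1, 0.1, 0.5]
gripper_width: 0.0854
finger_force: 0.0
```

Emit:
play_rows(plan=[[0.2,0.35,0,0,0,0],[0.2,0.7,0,0,0,0],[0.2,0.7,0,0,0,0],[0.2,0.7,0,0,0,0]])

```text
clock: 2.02
eef_pos: [0.5762, 0.0185, 0.2477]
orientation: [-0.0, 0.602, 0.799, -0.0]
ft_force: [0.7, 0.8, -0.0]
gripper_width: 0.0856
finger_force: 0.0
```

```bash
python3 - <<'E'
from h import *
import cv2
c=manip.calibration("wrist");im=manip.camera("wrist");cv2.imwrite("pics/w1.png",im);np.save("w1.npy",c["world_from_camera"])
print(c["mtx"],c["world_from_camera"],manip.read_state()["eef_pos"])
for z in(.104,.122,.138):print(proj(c,[.635,.02,z]))
E
```

```text
[[329.17637793   0.         278.14749525]
 [  0.         329.17637793 213.91515214]
 [  0.           0.           1.        ]] [[ 0.96123137  0.26644883  0.0709878   0.55951063]
 [ 0.2757406  -0.92773189 -0.25155648  0.08188468]
 [-0.00116929  0.2613782  -0.96523576  0.37265447]
 [ 0.          0.          0.          1.        ]] [0.57621612 0.01715869 0.24783718]
[343.70617179 222.49693424]
[348.01292887 228.95576575]
[352.34893055 235.45845531]
```

View pics/w1.png

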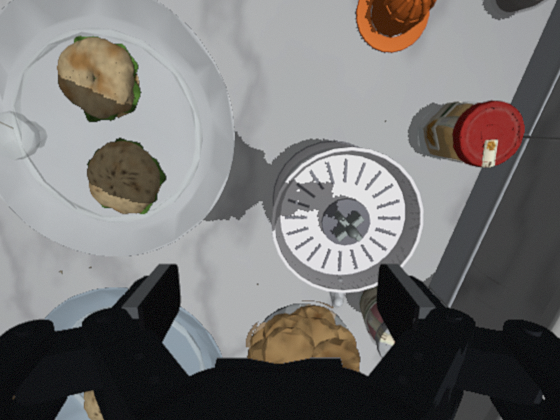

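The wrist view shows the spindle disc near (344,221), close to the predicted position, and the reamer at top (393,15). I'll enlarge the spindle.

```bash
python3 - <<'E'
import cv2
b=cv2.imread("pics/w1.png")[190:250,305:385]
cv2.imwrite("pics/w1c.png",cv2.resize(b,None,fx=10,fy=10,interpolation=cv2.INTER_CUBIC))
E
```

```text
(no output)
```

View pics/w1c.png

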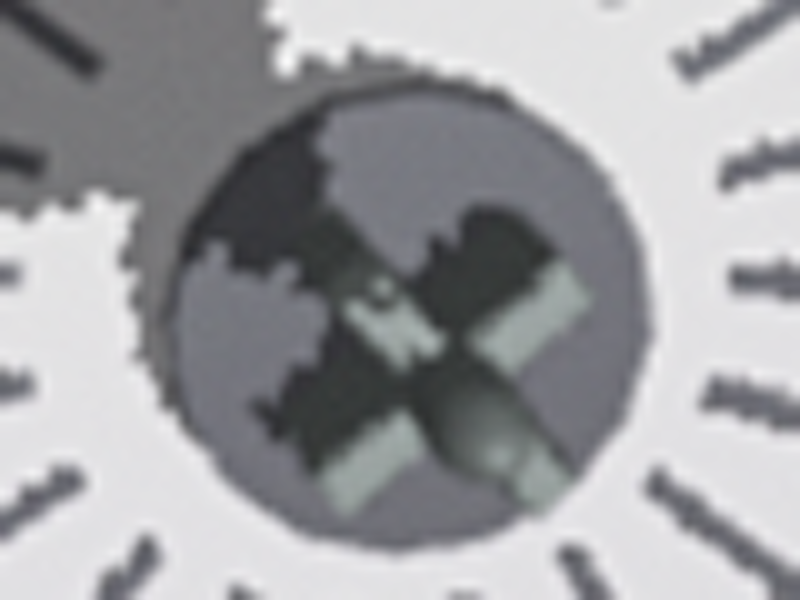

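```bash
python3 - <<'E'
from h import *
c=dict(manip.calibration("wrist"));c["world_from_camera"]=np.load("w1.npy")
w=lambda x,y:ray("wrist",305+(x+.5)/10-.5,190+(y+.5)/10-.5,c)
print("disc",onz(w(412,317),.104))
print("splinecentre",onz(w(456,385),.122))
t=ray("top",314.7+.0,220.4);print(tri([w(412,317),ray("top",200+574.5/5-.5,175+229.5/5-.5)]))
d=onz(w(572,280),.122)-onz(w(340,490),.122);print(np.degrees(np.arctan2(d[1],d[0])),np.linalg.norm(d))
for a,b in(((400,365),(345,315)),((560,490),(375,290))):
  d=onz(w(*a),.122)-onz(w(*b),.122);print(np.degrees(np.arctan2(d[1],d[0])))
E
```

```text
disc [0.63630978 0.02152743 0.104     ]
splinecentre [0.63638909 0.02118787 0.122     ]
[0.63560792 0.02062825 0.10492174]
61.11668888769387 0.0248035865576848
-26.162525700127265
-30.75755773425694
```

Emit:
play_rows(plan=[[0.3,0.35,0,0,0,0],[0.6,0.7,0,0,0,0],[0.6,1,0,0,0,0]])

```text
clock: 2.32
eef_pos: [0.6393, 0.1146, 0.2472]
orientation: [0.001, 0.605, 0.796, -0.0]
ft_force: [0.9, 0.8, -0.3]
gripper_width: 0.0853
finger_force: 0.0
```

Emit:
play_rows(plan=[[0,0.35,-0.15,0,0,0],[0,0.7,-0.3,0,0,0],[0,0.97,-0.4,0,0,0],[0,0.97,-0.5,0,0,0],[0,0.97,-0.5,0,0,0]])

```text
clock: 2.73
eef_pos: [0.6354, 0.2132, 0.1953]
orientation: [-0.001, 0.603, 0.798, -0.002]
ft_force: [-1.4, 0.1, 0.2]
gripper_width: 0.0853
finger_force: 0.0
```

```bash
python3 - <<'E'
from h import *
import cv2
c=manip.calibration("wrist");im=manip.camera("wrist");cv2.imwrite("pics/w2.png",im);np.save("w2.npy",c["world_from_camera"])
print(manip.read_state()["eef_pos"])
for z in(.0035,.068):print(proj(c,[.637,.215,z]))
E
```

```text
[0.63586374 0.21215249 0.19670238]
[279.84085311 192.58806702]
[279.86662691 208.87087124]
```

View pics/w2.png

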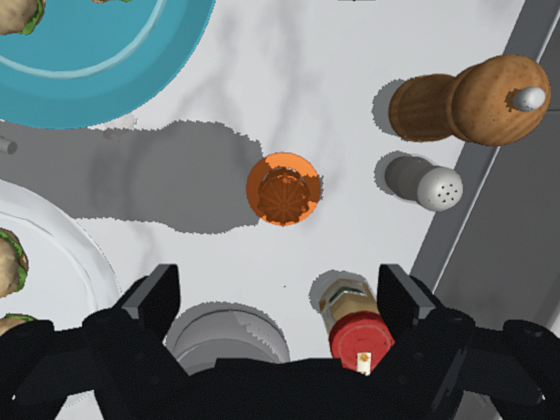

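The skirt is centred near (285,188.5) and the cone's tip near (284,205).

```bash
python3 - <<'E'
from h import *
c=dict(manip.calibration("wrist"));c["world_from_camera"]=np.load("w2.npy")
print(onz(ray("wrist",285,188.5,c),.0035),onz(ray("wrist",284,205,c),.068))
print(tri([ray("wrist",285,188.5,c),ray("top",232,218.7)]), manip.read_state()["eef_pos"])
E
```

```text
[0.64072961 0.22028754 0.0035    ] [0.63926889 0.21891927 0.068     ]
[ 0.63982108  0.2173257  -0.01170871] [0.63586374 0.21215249 0.19670238]
```

Emit:
play_rows(plan=[[0.03,0.03,-0.3,0,0,0],[0.03,0.03,-0.6,0,0,0],[0.03,0.03,-0.8,0,0,0],[0.03,0.03,-0.8,0,0,0],[0.03,0.03,-0.8,0,0,0]])

```text
clock: 3.2
eef_pos: [0.6392, 0.2144, 0.1182]
orientation: [-0.001, 0.604, 0.797, -0.001]
ft_force: [0.0, -0.6, 0.6]
gripper_width: 0.0854
finger_force: 0.0
```

```bash
cat >> h.py <<'E'
import cv2
def orange(name,fn):
    s=manip.read_state();c=dict(manip.calibration(name));im=manip.camera(name);cv2.imwrite(fn,im)
    h=cv2.cvtColor(im,cv2.COLOR_BGR2HSV);m=cv2.inRange(h,(5,150,40),(18,255,255))
    cs=cv2.findContours(m,cv2.RETR_EXTERNAL,cv2.CHAIN_APPROX_NONE)[0]
    print(s["eef_pos"]);return s,c,[k for k in cs if cv2.contourArea(k)>300]
E
python3 - <<'E'
from h import *
for n in("wrist","top"):
    s,c,k=orange(n,f"pics/o_{n}.png")
    for q in k:
        h=cv2.convexHull(q);(x,y),ax,a=cv2.fitEllipse(h);p=onz(ray(n,x,y,c),.0035)
        if 20<max(ax)<300:print(n,x,y,ax,p)
E
```

```text
[0.6392284  0.21439947 0.1182429 ]
wrist 277.76251220703125 210.3009490966797 (94.77383422851562, 100.44866943359375) [0.63906826 0.21793215 0.0035    ]
wrist 507.33184814453125 66.47250366210938 (28.56031036376953, 72.81163787841797) [0.76063343 0.35570438 0.0035    ]
wrist 551.9830932617188 81.4963150024414 (23.307424545288086, 56.6185302734375) [0.79398505 0.35524875 0.0035    ]
[0.64045073 0.21508399 0.1198888 ]
top 40.31667709350586 283.83599853515625 (23.909954071044922, 39.31006622314453) [0.46424169 0.68483886 0.0035    ]
top 26.980636596679688 254.4132537841797 (16.308496475219727, 36.50935363769531) [0.53592926 0.72200861 0.0035    ]
top 71.98979187011719 244.47032165527344 (30.98611831665039, 33.828948974609375) [0.56323543 0.61207367 0.0035    ]
top 105.6409912109375 213.6409454345703 (25.715938568115234, 30.488479614257812) [0.642234   0.53234857 0.0035    ]
top 372.46697998046875 93.22779083251953 (66.1447525024414, 68.41857147216797) [ 0.96924156 -0.13548165  0.0035    ]
```

Emit:
play_rows(plan=[[0,0.02,-0.3,0,0,0],[0,0.02,-0.6,0,0,0],[0,0.02,-0.87,0,0,0],[0,0.02,-0.87,0,0,0],[0,0.02,-0.87,0,0,0]])

```text
clock: 3.72
eef_pos: [0.6394, 0.2183, 0.0319]
orientation: [-0.0, 0.603, 0.797, -0.0]
ft_force: [0.0, -0.0, 0.7]
gripper_width: 0.0853
finger_force: 0.0
```

Emit:
play_rows(plan=[[0,0,0,0,0,0],[0,0,0,0,0,0],[0,0,0,0,0,0],[0,0,0,0,0,0],[0,0,0,0,0,0]], hand=1, squeeze=45)

```text
clock: 4.13
eef_pos: [0.6415, 0.2191, 0.0342]
orientation: [0.002, 0.603, 0.798, 0.002]
ft_force: [-0.3, -1.0, 6.3]
gripper_width: 0.0464
finger_force: 47.0
```

Emit:
play_rows(plan=[[0,0,0,0,0,0],[0,0,0,0,0,0],[0,0,0,0,0,0],[0,0,0,0,0,0],[0,0,0,0,0,0]])

```text
clock: 4.55
eef_pos: [0.6414, 0.2191, 0.0341]
orientation: [0.001, 0.603, 0.798, 0.002]
ft_force: [0.6, -0.8, 6.7]
gripper_width: 0.0458
finger_force: 47.0
```

Emit:
play_rows(plan=[[0,0,0.25,0,0,0],[0,0,0.5,0,0,0],[0,0,0.75,0,0,0],[0,0,1,0,0,0],[0,0,1,0,0,0]])

```text
clock: 4.97
eef_pos: [0.6432, 0.2196, 0.1384]
orientation: [0.003, 0.603, 0.798, 0.004]
ft_force: [1.3, 0.2, 0.4]
gripper_width: 0.0464
finger_force: 46.8
```

Emit:
play_rows(plan=[[0,0,0.2,0,0,0],[0,-0.2,0.4,0,0,0],[0,-0.5,0.5,0,0,0],[0,-0.8,0.5,0,0,0],[0,-1,0.5,0,0,0]])

```text
clock: 5.38
eef_pos: [0.6403, 0.1166, 0.1824]
orientation: [0.001, 0.604, 0.797, 0.0]
ft_force: [0.8, -0.2, -1.5]
gripper_width: 0.0462
finger_force: 46.8
```

Emit:
play_rows(plan=[[-0.03,-0.3,0,0,0,0],[-0.03,-0.6,0,0,0,0],[-0.03,-0.8,0,0,0,0],[-0.03,-0.97,0,0,0,0],[-0.03,-0.97,0,0,0,0]])

```text
clock: 5.8
eef_pos: [0.6365, 0.0182, 0.181]
orientation: [0.0, 0.605, 0.796, -0.001]
ft_force: [-0.1, -0.2, -0.7]
gripper_width: 0.0463
finger_force: 46.8
```

Emit:
play_rows(plan=[[0,0,0,0,0,0],[0,0,0,0,0,0],[0,0,0,0,0,0]])

```text
clock: 6.05
eef_pos: [0.6365, 0.0228, 0.1812]
orientation: [-0.0, 0.603, 0.798, 0.0]
ft_force: [0.0, 0.2, -1.6]
gripper_width: 0.0459
finger_force: 46.8
```

```bash
python3 - <<'E'
from h import *
for n in("wrist","side"):
    s,c,k=orange(n,f"pics/p_{n}.png"); 
    for q in k:
        h=cv2.convexHull(q);x=h[:,0,:]
        print(n,x.min(0),x.max(0))
a=cv2.imread("pics/p_wrist.png");b=cv2.imread("pics/p_side.png")[110:270,220:380]
b=cv2.resize(b,None,fx=2.625,fy=2.625,interpolation=cv2.INTER_CUBIC)
cv2.imwrite("pics/p.png",np.hstack([a[:,90:470],b]))
E
```

```text
[0.6365147  0.02281374 0.18119884]
wrist [207 188] [348 363]
[0.63652943 0.02287286 0.18119883]
side [287 150] [316 183]
side [204 101] [238 140]
```

View pics/p.png

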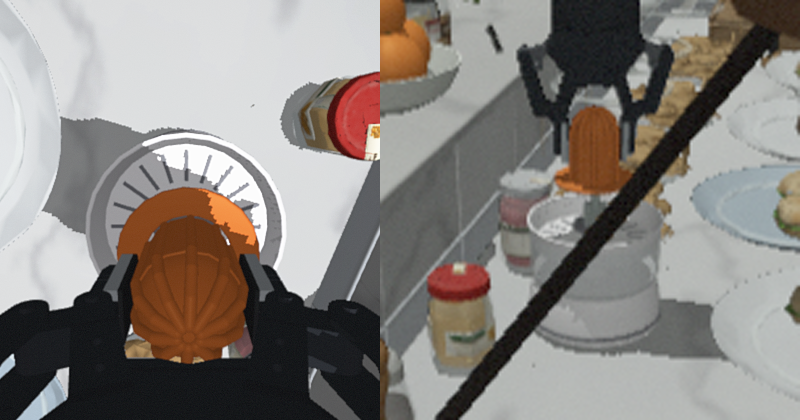

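The wrist view shows the cone upright in the grip, with its skirt spanning columns 207–348 and its top at row 188. The juicer rim spans columns ~176–376 with its top at row ~131. The side view shows the nose just below the cone. Next I'll fit both circles in the wrist view.

```bash
python3 - <<'E'
from h import *
from scipy.optimize import least_squares
c=manip.calibration("wrist");t=np.linspace(0,2*np.pi,720)
def ext(x,y,R,zs):
    P=np.array([proj(c,[x+R*np.cos(a),y+R*np.sin(a),z]) for z in zs for a in t]);return np.array([P[:,0].min(),P[:,0].max(),P[:,1].min()])
for nm,R,zs,o in(("skirt",.037,[.147,.1505],[206.5,348.5,187.5]),("rim",.064,[.109],[176,376,131])):
    r=least_squares(lambda p:ext(*p,R,zs)-o,[.636,.021],diff_step=1e-3);print(nm,r.x,r.fun)
print(manip.read_state()["eef_pos"])
# reference: rim in w1
im=cv2.imread("pics/p_wrist.png");g=cv2.resize(im[120:260,165:390],None,fx=3,fy=3);cv2.imwrite("pics/pc.png",g)
E
```

```text
skirt [0.63783585 0.02194164] [-1.7438417   1.74407322  0.1972755 ]
rim [0.6370942  0.02085649] [-1.62141704  1.62171132  0.23496503]
[0.63652052 0.02282903 0.18123669]
```

Emit:
play_rows(plan=[[-0.01,-0.01,0,0,0,0],[-0.01,-0.01,-0.1,0,0,0],[-0.01,-0.01,-0.15,0,0,0],[-0.01,-0.01,-0.15,0,0,0]])

```text
clock: 6.48
eef_pos: [0.6343, 0.021, 0.1641]
orientation: [-0.001, 0.603, 0.798, -0.001]
ft_force: [-0.1, 0.2, -2.4]
gripper_width: 0.0456
finger_force: 46.8
```

Emit:
play_rows(plan=[[0,0,-0.03,0,0,0],[0,0,-0.06,0,0,0],[0,0,-0.08,0,0,0],[0,0,-0.08,0,0,0]])

```text
clock: 6.82
eef_pos: [0.6353, 0.0207, 0.1577]
orientation: [-0.0, 0.603, 0.798, -0.0]
ft_force: [-0.8, 1.2, -0.5]
gripper_width: 0.0458
finger_force: 46.8
```

```bash
python3 -c "
from h import *
s=manip.read_state();print(s['eef_pos'],s['ft_force'],s['ft_torque'],s['q'])"
```

```text
[0.63529639 0.02068231 0.15771207] [-0.78038262  1.23516299 -0.52600197] [ 0.00319155 -0.0624261   0.04574676] [-6.72250908e-02  5.37409190e-01  9.65727905e-02  1.13075198e+00
  3.84305221e-05  1.22785526e+00]
```

Emit:
play_rows(plan=[[0,0,-0.03,0,0,0],[0,0,-0.06,0,0,0],[0,0,-0.08,0,0,0],[0,0,-0.08,0,0,0]])

```text
clock: 7.15
eef_pos: [0.6352, 0.0207, 0.1497]
orientation: [-0.0, 0.603, 0.798, -0.0]
ft_force: [0.4, -0.9, -1.8]
gripper_width: 0.0464
finger_force: 46.8
```

Emit:
play_rows(plan=[[0,0,-0.02,0,0,0],[0,0,-0.04,0,0,0],[0,0,-0.05,0,0,0],[0,0,-0.05,0,0,0]])

```text
clock: 7.48
eef_pos: [0.6358, 0.0207, 0.1456]
orientation: [0.0, 0.603, 0.798, 0.0]
ft_force: [-1.4, 0.1, 1.3]
gripper_width: 0.0463
finger_force: 47.0
```

Emit:
play_rows(plan=[[0,0,-0.03,0,0,0],[0,0,-0.03,0,0,0.08],[0,0,-0.03,0,0,0.16],[0,0,-0.03,0,0,0.16]])

```text
clock: 7.82
eef_pos: [0.6361, 0.0207, 0.1429]
orientation: [0.001, 0.534, 0.846, 0.0]
ft_force: [0.4, 0.4, 3.6]
gripper_width: 0.0461
finger_force: 47.2
```

Emit:
play_rows(plan=[[0,0,0,0,0,0.08],[0,0,0,0,0,0.16],[0,0,0,0,0,0.16]])

```text
clock: 8.07
eef_pos: [0.6362, 0.0207, 0.1429]
orientation: [0.001, 0.462, 0.887, 0.0]
ft_force: [0.8, -0.6, 3.8]
gripper_width: 0.046
finger_force: 47.3
```

Emit:
play_rows(plan=[[0,0,0,0,0,0.06],[0,0,0,0,0,0.12],[0,0,0,0,0,0.12]])

```text
clock: 8.32
eef_pos: [0.6362, 0.0207, 0.1429]
orientation: [0.001, 0.406, 0.914, 0.0]
ft_force: [0.2, -0.3, 3.6]
gripper_width: 0.0461
finger_force: 47.3
```

Emit:
play_rows(plan=[[0,0,0,0,0,0.06],[0,0,0,0,0,0.12],[0,0,0,0,0,0.12]])

```text
clock: 8.57
eef_pos: [0.6361, 0.0207, 0.1427]
orientation: [0.001, 0.348, 0.937, 0.0]
ft_force: [-0.6, -0.3, 4.0]
gripper_width: 0.0458
finger_force: 47.3
```

Emit:
play_rows(plan=[[0,0,0,0,0,0.06],[0,0,0,0,0,0.12],[0,0,0,0,0,0.12]])

```text
clock: 8.82
eef_pos: [0.636, 0.0207, 0.1426]
orientation: [0.0, 0.289, 0.957, 0.0]
ft_force: [-0.2, 0.3, 4.3]
gripper_width: 0.0463
finger_force: 47.3
```

Emit:
play_rows(plan=[[0,0,0,0,0,0.06],[0,0,0,0,0,0.12],[0,0,0,0,0,0.12]])

```text
clock: 9.07
eef_pos: [0.6358, 0.0207, 0.1425]
orientation: [0.0, 0.228, 0.974, 0.0]
ft_force: [-0.2, 0.3, 4.9]
gripper_width: 0.0463
finger_force: 47.3
```

Emit:
play_rows(plan=[[0,0,0,0,0,0.05],[0,0,0,0,0,0.1],[0,0,0,0,0,0.1]])

```text
clock: 9.32
eef_pos: [0.6357, 0.0208, 0.1423]
orientation: [0.0, 0.177, 0.984, 0.0]
ft_force: [0.2, 0.1, 3.9]
gripper_width: 0.0461
finger_force: 47.2
```

Emit:
play_rows(plan=[[0,0,0,0,0,0.05],[0,0,0,0,0,0.1],[0,0,0,0,0,0.1]])

```text
clock: 9.57
eef_pos: [0.6349, 0.0206, 0.1413]
orientation: [-0.001, 0.125, 0.992, -0.0]
ft_force: [0.4, -0.2, -0.1]
gripper_width: 0.0465
finger_force: 46.8
```

Emit:
play_rows(plan=[[0,0,0,0,0,0.05],[0,0,0,0,0,0.1],[0,0,0,0,0,0.1]])

```text
clock: 9.82
eef_pos: [0.6347, 0.0207, 0.1413]
orientation: [-0.001, 0.073, 0.997, -0.0]
ft_force: [-0.5, -0.1, -0.6]
gripper_width: 0.0463
finger_force: 46.8
```

Emit:
play_rows(plan=[[0,0,0,0,0,0.05],[0,0,0,0,0,0.1],[0,0,0,0,0,0.1]])

```text
clock: 10.07
eef_pos: [0.6353, 0.0206, 0.1416]
orientation: [-0.001, 0.021, 1.0, -0.0]
ft_force: [0.0, -0.6, -1.5]
gripper_width: 0.0459
finger_force: 46.7
```

Emit:
play_rows(plan=[[0,0,0,0,0,-0.08],[0,0,-0.02,0,0,-0.08],[0,0,-0.04,0,0,-0.08],[0,0,-0.04,0,0,-0.08]])

```text
clock: 10.4
eef_pos: [0.6354, 0.0207, 0.1378]
orientation: [-0.0, 0.061, 0.998, 0.0]
ft_force: [-0.2, -0.1, 0.3]
gripper_width: 0.0459
finger_force: 46.9
```

Emit:
play_rows(plan=[[0,0,-0.01,0,0,0],[0,0,-0.02,0,0,0],[0,0,-0.02,0,0,0],[0,0,-0.02,0,0,0]])

```text
clock: 10.73
eef_pos: [0.6354, 0.0207, 0.1364]
orientation: [-0.0, 0.061, 0.998, 0.0]
ft_force: [-1.1, -0.6, 2.9]
gripper_width: 0.0459
finger_force: 47.0
```

Emit:
play_rows(plan=[[0,0,-0.03,0,0,0],[0,0,-0.06,0,0,0],[0,0,-0.09,0,0,0],[0,0,-0.09,0,0,0]], squeeze=60)

```text
clock: 11.07
eef_pos: [0.6359, 0.0207, 0.13]
orientation: [0.001, 0.061, 0.998, -0.0]
ft_force: [-6.3, 0.5, 15.7]
gripper_width: 0.0454
finger_force: 64.8
```

Emit:
play_rows(plan=[[0,0,-0.015,0,0,0],[0,0,-0.03,0,0,0],[0,0,-0.03,0,0,0],[0,0,-0.03,0,0,0],[0,0,-0.03,0,0,0]])

```text
clock: 11.48
eef_pos: [0.6361, 0.0207, 0.1297]
orientation: [0.002, 0.061, 0.998, -0.0]
ft_force: [-10.8, 0.4, 30.2]
gripper_width: 0.0461
finger_force: 66.5
```

```bash
python3 - <<'E'
from h import *
s=manip.read_state();print(s["eef_pos"],s["ft_force"],s["ft_torque"])
a=manip.camera("wrist");b=manip.camera("side")[110:270,220:380]
b=cv2.resize(b,None,fx=2.625,fy=2.625,interpolation=cv2.INTER_CUBIC)
cv2.imwrite("pics/f.png",np.hstack([a[:,90:470],b]))
E
```

```text
[0.63609936 0.02067878 0.12971349] [-10.83177694   0.41379655  30.19428265] [ 0.11798389  2.47506225 -0.01227024]
```

View pics/f.png

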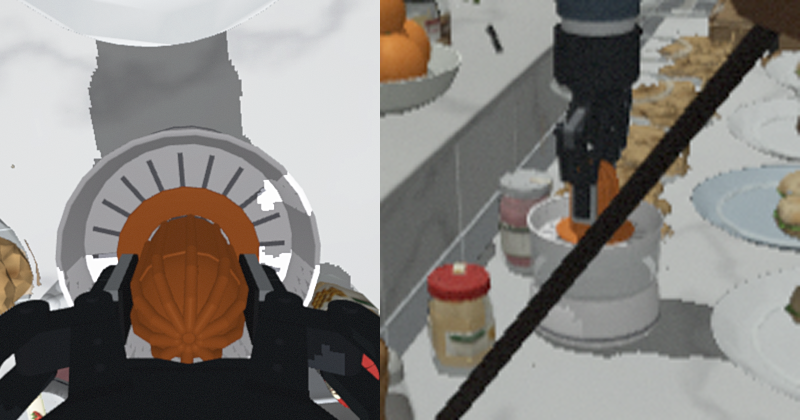

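The cone is seated inside the dish with the skirt level, and it is on the bottom stop (8 mm of travel, 30 N). I'll ease the push a little before handing in.

Emit:
play_rows(plan=[[0,0,0.01,0,0,0],[0,0,0.025,0,0,0],[0,0,0.025,0,0,0],[0,0,0.025,0,0,0]])

```text
clock: 11.92
eef_pos: [0.636, 0.0207, 0.1299]
orientation: [0.001, 0.061, 0.998, -0.0]
ft_force: [-7.8, 0.4, 18.7]
gripper_width: 0.0458
finger_force: 65.1
```

```bash
python3 - <<'E'
from h import *
s=manip.read_state();print(s["eef_pos"],s["ft_force"],s["finger_force"])
if s["eef_pos"][2]<.131 and s["ft_force"][2]>8: print(manip.finish_job())
E
```

```text
[0.63597498 0.02070055 0.12992389] [-7.83761384  0.37721659 18.71202304] 65.0537272891961
the job is handed in; nothing more can be done
None
```

I handed the job in at about 12 s with the cone meshed on the spindle, pressed to the switch's bottom stop and still gripped; the result was not reported back.

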